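Unlock the comparator stage

TASK

Unlock the stage of the dial comparator: draw the spring clip straight out of its lock pin and lay it in the plain shallow tray, then pull the lock pin's knob up as far as it goes and let go. Do not touch the dial gauge that hangs over the clip, and leave the other things on the bench where they are.

Things in the scene. Friction and masses are not known exactly. Their poses are not given: they have to be found in the camera images.
- clip_loop (a point): middle of the loop of the R-shaped spring clip (steel wire 4.5 mm thick, 112 mm long in all, 49 g), at half wire thickness. The loop is a flat eye 31 mm long (x) and 28.5 mm wide (y) with straight sides 16 mm long. Clip z is up; x points from the loop along the straight leg to its tip. At the start it juts out to the comparator's -x, 77 mm above the table, free below for 55 mm.
- clip_tip (a point): end of the clip's straight leg, 91 mm from the loop's centre along the clip's x and 5.5 mm towards its -y
- clip: the same clip; origin on the straight leg, on the lock pin's axis at the start. The straight leg goes through the pin's cross hole, the wavy sprung leg beside it clasps the pin. It must be pulled along its -x against some 5 to 15 N, which falls away after about 12 mm; after 32 mm it is free of pin and bridge, after 110 mm clear of the gauge above.
- comparator: dial comparator fixed to the bench. Origin on the table under the lock pin's axis; z up. Base plate 20 mm thick, x -100 to 110, y -180 to 80 mm. Steel lock block (x -50 to 25, y +-35 mm) 75 mm high; on it a bridge (x +-15, y +-33, 75 to 95 mm high) with the pin through it; the clip lies under it on the block. Column, 22 mm thick, 300 mm high, at x -73, y -150. Stage at x 30 to 102, up to 66 mm high.
- gauge: dial gauge fixed over the clip's loop; origin in mid-dial, 235 mm above the table at comparator x -73, y 0. Case 58 mm in diameter, 24 mm thick (x); its 8 mm stem reaches down to 94 mm above the loop; a 12 mm bar runs along -y to the column. No room for a gripper straight above the loop: it must come in tilted 35 to 45 degrees, its body leaning to the comparator's -x.
- knob (a point): middle of the round black knob on the lock pin (30 mm diameter, 24 mm high), 123 mm above the table when down; its underside is 16 mm above the bridge. Can be grasped from straight above with a finger on its +y and -y sides (comparator axes).
- lock_pin (a joint): height of the lock pin, m: 0 down (locked), 0.025 fully up. It slides straight up and stays where it is left; needs about 6 N. With the clip in place it is blocked.
- tray: plain, undivided shallow steel tray, 140 x 180 mm (x, y), 18 mm high, walls and floor 4 to 5 mm; loose, 0.45 kg; origin under its centre. It and the sorting box swap places.
- sorter: grey plastic sorting box with six compartments, 130 x 170 mm, 35 mm high; not to be used; origin under its centre
- setting_ring: steel ring, 38 mm diameter, 14 mm high, standing on the comparator's base plate; leave alone
- screwdriver: screwdriver with black handle, lying on the bench; leave alone
- bottle: white bottle, 60 mm diameter, 150 mm high; leave alone
- mug: white mug, 80 mm diameter, 90 mm high; leave alone
- loupe: black eyeglass, 36 mm diameter, 32 mm high; leave alone
- block_case: wooden gauge block case, 70 x 110 x 32 mm; leave alone
There are look-alikes about, which are no part of the job. Of the things like the tray, leave any that is yellow; of the rest the larger one is meant.

How it is judged:
On the way, in this order (a step that is already met when the one before it is completed fails the run):
1. the clip is drawn out of the lock pin (horizontal distance between clip_tip and comparator above 0.012 m and x of clip_tip in the frame of comparator below -0.012 m), for 0.1 s.
2. the clip lies let go in the tray (x of clip_loop in the frame of tray between -0.066 and 0.066 m and y of clip_loop in the frame of tray between -0.086 and 0.086 m and z of clip_loop in the frame of tray between 0 and 0.018 m and x of clip_tip in the frame of tray between -0.066 and 0.066 m and y of clip_tip in the frame of tray between -0.086 and 0.086 m and z of clip_tip in the frame of tray between 0 and 0.018 m and linear speed of clip below 0.02 m/s and contact force between clip and the fingers below 0.1 N), for 0.2 s.
3. the lock pin is raised (value of joint lock_pin above 0.022 m), for 0.2 s.
At the end, for the whole second after the job is handed in: The whole clip lies at rest in the tray (loop centre and leg tip inside the walls and below the rim) and the lock pin stands fully up (within 3 mm of its 25 mm travel), let go (x of clip_loop in the frame of tray between -0.066 and 0.066 m and y of clip_loop in the frame of tray between -0.086 and 0.086 m and z of clip_loop in the frame of tray between 0 and 0.018 m and x of clip_tip in the frame of tray between -0.066 and 0.066 m and y of clip_tip in the frame of tray between -0.086 and 0.086 m and z of clip_tip in the frame of tray between 0 and 0.018 m and linear speed of clip below 0.02 m/s and value of joint lock_pin above 0.022 m); the robot touches nothing.
It fails at once if the dial gauge is touched (contact force between gauge and anything else above 1 N).
It fails at once if another thing on the bench is moved by more than 20 mm (distance of any of sorter, setting_ring, screwdriver, bottle, mug, loupe, block_case from where it was at the start of the episode above 0.02 m).
It also fails if it takes over 58 s, if anything falls off the work surface, if the arm or the gripper's body presses on something with over 40 N, if the wrist force passes 120 N, or if a joint passes its speed limit or range.

ROBOT

A 7-joint arm with a two-finger parallel gripper is mounted at the origin on the work surface. World frame = base frame: x ahead of the robot, y to its left, z up, the work surface at z = 0. Lengths are in m, angles in rad, forces in N, time in s.
With the tool pointing down it reaches from about 0.425 to 0.875 m from the base axis. Payload 4.7 kg.
Tool frame: the origin (TCP) lies on the centre line of the jaws, within the pads' length; the fingertips stand 11 mm ahead of it and the grasp point (between the pads) lies 8 mm behind it; x points along the fingers, y is the direction in which the jaws open and shut, and the axes are right-handed (so a half turn about x gives the same grasp; the last joint's range is limited). The gripper opens to 87 mm and grips with 3 to 60 N. Pads are 19 mm wide; open, the fingers measure 117 mm over their backs; the gripper's body (75 mm by 190 mm) begins 51 mm behind the grasp point.
Start: joints at [-1.105, 0.321, -0.07, 1.45, 0.023, 1.371, -0.057], TCP at [0.284, 0.585, 0.234] pointing down, gripper open.
Joint ranges: [-2.86, 2.86], [-0.3, 2.09], [-1.38, 1.24], [0.06, 2.45], [-1.56, 4.7], [0.09, 2.05], [-2.69, 2.69]. Speed limits (rad/s): [2.57, 2.57, 3.14, 3.14, 3.14, 3.14, 3.14].

INTERFACE

Orientations are given as a unit quaternion [x, y, z, w].
In Python, from workcell import manip, vision gives the robot as it stands.
- The arm moves only by the shell command python3 -m creep 'ROWS'. ROWS is JSON, a list of rows, each an object of numbers: "ax", "ay", "az": the turn, a rotation vector about the tool's x, y, z in rad; "tx", "ty", "tz": the shift along the tool's x, y, z in mm; "claw": the finger opening in mm, from 0 to 87. In form: [{"ax": .., "ay": .., "az": .., "tx": .., "ty": .., "tz": .., "claw": ..}, ...]. A call has 1 to 20 rows; each row shifts and turns the commanded pose from where the row before left it, along the tool's axes as they then stand; what a row does not reach is not made up. A row lasts 1/10 s, in which the tool goes at most 50 mm and 8.59 degrees, less where a joint would pass 70% of its speed; a pose out of reach is approached as far as the arm can. A call is refused whole if a number of a shift passes 50 or a number of a turn 0.15, either way. A call with a gripper value outside its range is refused whole. The fingers move at their own pace and stop on an object; the grip force is fixed at half the most. Time passes only in rows, so rows that do not move let the fingers close. It gives the time, the measured TCP pose, the force and the opening at its end, in the units of the state.
- manip.read_state(): the state, without advancing time (a new reading comes with each control period).
- vision.snapshot(name): name is "scene" or "top" or "wrist"; returns a dict with "img" (480x640x3 uint8, blue, green, red), "range_z" (480x640 float32, m along the optical axis (not along the pixel's ray), 0 where there is no reading), "mtx" (3x3 intrinsics, pixels), "cam_to_world" (4x4, takes a point from camera to world coordinates). Camera axes: x right, y down, z forward; pixel columns grow to the right and rows downward; lengths in m; the calibration is good to about 2 mm. A picture is of the moment at which its call begins.
- manip.close_job(): hands the job in, once; it reports no verdict.
The state is a dict: "time_s": time; "qpos": joint angles; "qd": joint speeds; "joint_torque": joint torques, N m; "position": TCP position; "ee_rot": TCP orientation; "ft_force": force on the tool from outside, world axes, zero at the start; "ft_torque": the same for the moment, N m; "gripper_width": finger opening in m.
Only numpy, scipy, OpenCV 4.12 (cv2) and the standard library are available. Lean on these libraries where they do the work, as an engineer would, in place of code of your own. Each camera call takes 0.05 s, during which the arm holds its last target. There are 200 camera calls.

## Working session

There is one attempt and no reset: what is moved stays moved. The work goes in short steps, Python scripts to look and compute and a shell command to move; the robot and the scene stay as the last step left them, time stands still between calls to the robot, and variables do not carry over. Pictures are saved under pics/ and viewed, about 8 in all and at most 12, crops included, and the job is handed in when it is done.

```bash
mkdir -p pics; ls; python3 - <<'E'
from workcell import manip, vision
import cv2, numpy as np, pickle
for n in("scene","top"):
    s=vision.snapshot(n); cv2.imwrite(f"pics/{n}0.png",s["img"]); pickle.dump(s,open(f"{n}0.pkl","wb"))
    print(n,s["mtx"].tolist(),np.round(s["cam_to_world"],3).tolist())
print(manip.read_state())
E
```

```text
pics
scene [[515.2411770008439, 0.0, 321.0211670290952], [0.0, 515.2411770008439, 240.09776577924364], [0.0, 0.0, 1.0]] [[-0.522, 0.599, -0.607, 1.339], [0.853, 0.367, -0.371, 0.514], [0.001, -0.712, -0.703, 1.138], [0.0, 0.0, 0.0, 1.0]]
top [[612.1873648860262, 0.0, 314.8688773749316], [0.0, 612.1873648860262, 262.6111716332148], [0.0, 0.0, 1.0]] [[0.003, -0.984, 0.176, 0.154], [-1.0, -0.003, -0.001, -0.022], [0.002, -0.176, -0.984, 2.032], [0.0, 0.0, 0.0, 1.0]]
{'time_s': 0.1, 'qpos': array([-1.10491993,  0.32174013, -0.07010504,  1.4515422 ,  0.02261564,
        1.37080671, -0.05689841]), 'qd': array([-0.00076162, -0.00253802, -0.00132774, -0.00211843,  0.00133331,
        0.00050272,  0.00026481]), 'joint_torque': array([ 5.83754263e-04, -4.92568481e+01, -4.05270718e-01, -3.13397670e+01,
       -6.40872703e-02,  3.95970047e-02,  5.70695295e-05]), 'position': array([0.28359596, 0.58434272, 0.23258214]), 'ee_rot': array([ 0.15775838,  0.68924685, -0.1589503 ,  0.68904708]), 'ft_force': array([-0.54949352, -0.13729167,  0.26241553]), 'ft_torque': array([-0.00258277,  0.00487891, -0.00283151]), 'gripper_width': 0.08699074425864534}
```

View pics/scene0.png

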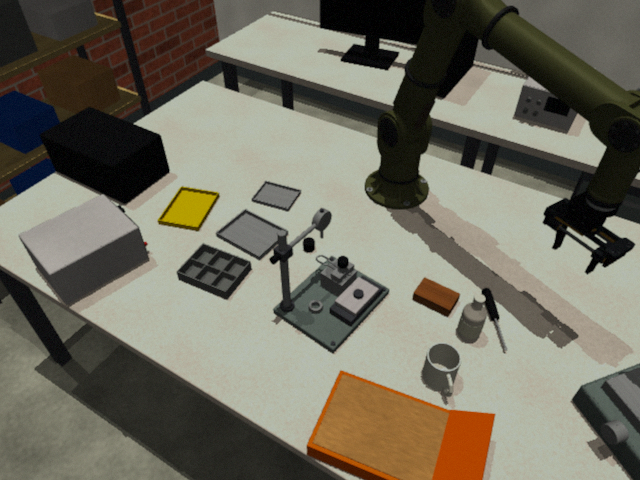

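View pics/top0.png

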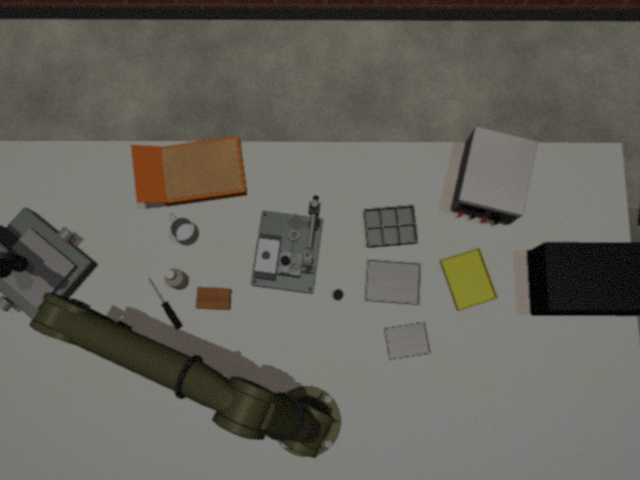

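The three tray-like things in `top0` are a yellow one at (468,279), a large grey one at (393,282) and a small grey one at (407,341). The sorter is at (390,226). The tray meant is the grey one at (393,282): it isn't yellow and it is the larger of the rest. I'll confirm with a crop and take coarse measurements.

```bash
cat > h.py <<'E'
import numpy as np, cv2, pickle
from scipy.spatial.transform import Rotation as R
def cloud(s):
    K=s["mtx"];z=s["range_z"];v,u=np.mgrid[:480,:640]
    P=np.stack([(u-K[0,2])/K[0,0]*z,(v-K[1,2])/K[1,1]*z,z],-1)
    W=P@s["cam_to_world"][:3,:3].T+s["cam_to_world"][:3,3]; W[z==0]=np.nan
    return W
def ray(s,u,v,h):
    K=s["mtx"];T=s["cam_to_world"];d=T[:3,:3]@np.array([(u-K[0,2])/K[0,0],(v-K[1,2])/K[1,1],1.]);o=T[:3,3]
    return o+d*(h-o[2])/d[2]
def proj(s,p):
    T=np.linalg.inv(s["cam_to_world"]);c=s["mtx"]@(T[:3,:3]@np.asarray(p)+T[:3,3]);return c[:2]/c[2]
def tool(st,p,q=None):
    "world displacement to p in tool axes, mm"
    return R.from_quat(st["ee_rot"]).inv().apply(np.asarray(p)-st["position"])*1000
E
python3 - <<'E'
from h import *
t=pickle.load(open("top0.pkl","rb"));s=pickle.load(open("scene0.pkl","rb"))
W=cloud(t)
img=t["img"]
a=cv2.resize(img[190:370,240:510],None,fx=2.9,fy=2.9,interpolation=cv2.INTER_CUBIC)
cv2.imwrite("pics/top_crop.png",cv2.convertScaleAbs(a,alpha=1.5))
b=cv2.resize(s["img"][190:360,210:430],None,fx=3.5,fy=3.5,interpolation=cv2.INTER_CUBIC)
cv2.imwrite("pics/sc_crop.png",cv2.convertScaleAbs(b,alpha=1.5))
hsv=cv2.cvtColor(img,cv2.COLOR_BGR2HSV)
for n,(u0,v0,u1,v1) in dict(comp=(245,200,330,300),tray=(358,255,428,312),small=(378,315,438,368),sorter=(358,200,422,252)).items():
    sub=W[v0:v1,u0:u1]; print(n,"table",np.nanmedian(sub[...,2]),hsv[v0+ (v1-v0)//2,u0+(u1-u0)//2],hsv[v0+2,u0+2])
    m=(sub[...,2]>(.012 if n=="comp" else .004)).astype(np.uint8)*255
    if n=="comp": m=((sub[...,2]>.012)&(sub[...,2]<.03)).astype(np.uint8)*255
    c=max(cv2.findContours(m,0,2)[0],key=cv2.contourArea)
    # contour px -> points
    p=sub[c[:,0,1],c[:,0,0]][:,:2]; r=cv2.minAreaRect((p*1000).astype(np.float32)); print(r, np.round(cv2.boxPoints(r)).tolist())
E
```

```text
comp table 0.015463497438130913 [67 24 94] [ 35  12 128]
((604.8512573242188, 86.31135559082031), (170.3083038330078, 162.9283447265625), 81.44708251953125) [[512.0, 14.0], [673.0, -10.0], [698.0, 158.0], [537.0, 183.0]]
tray table 0.002001231156051997 [ 15  14 112] [ 39  20 130]
((457.7075500488281, -285.11187744140625), (205.52862548828125, 164.3448944091797), 84.16915893554688) [[366.0, -379.0], [529.0, -396.0], [550.0, -191.0], [386.0, -175.0]]
small table 0.0009831551303607355 [  8   9 116] [ 90   2 128]
((254.5281982421875, -324.33502197265625), (131.57269287109375, 168.7875518798828), 8.997897148132324) [[176.0, -251.0], [203.0, -418.0], [333.0, -397.0], [306.0, -231.0]]
sorter table 0.003488498155557185 [54 21 62] [ 30  10 128]
((645.6879272460938, -276.44329833984375), (165.63232421875, 210.77577209472656), 2.704315662384033) [[558.0, -175.0], [568.0, -386.0], [733.0, -378.0], [723.0, -167.0]]
```

View pics/top_crop.png

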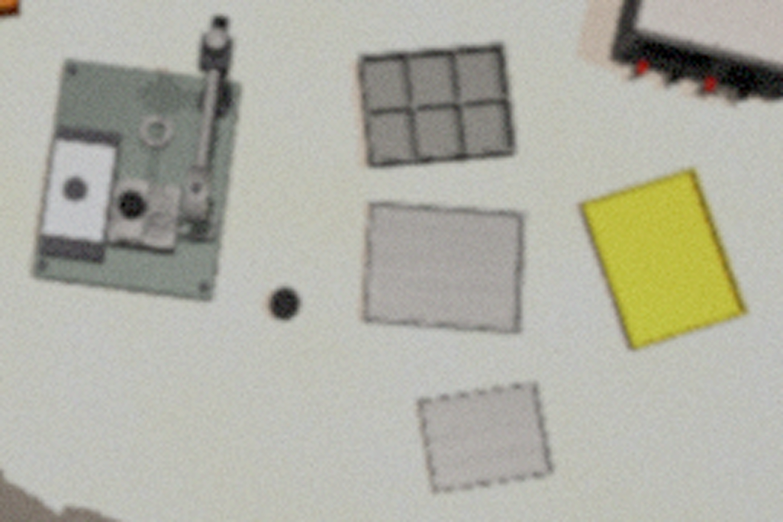

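View pics/sc_crop.png

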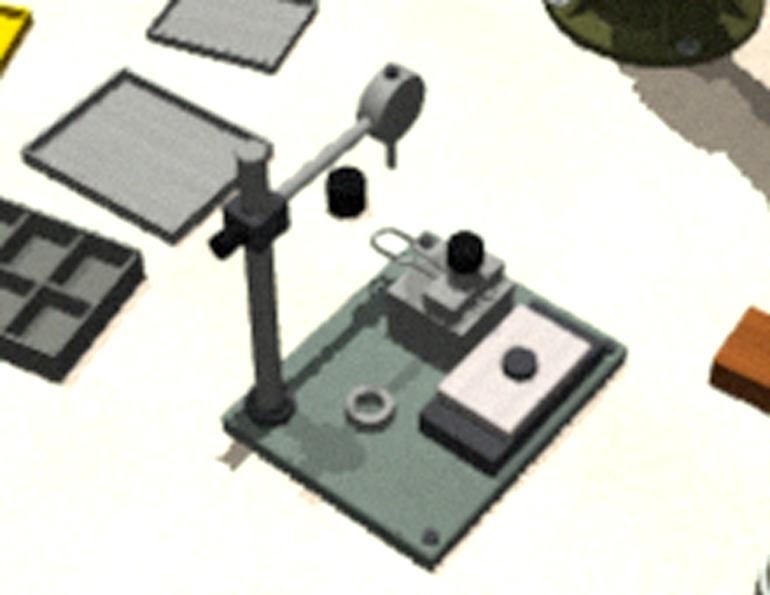

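`top_crop` confirms it: the plain large grey tray has corners at (368,205), (522,213), (520,330) and (363,320). The grey one below it is smaller with a dashed rim. The base plate corners are (67,62), (240,82), (212,299) and (34,276). In `sc_crop` the loop is at about (393,243) and the knob at (465,250). The loupe stands between the clip and the tray.

```bash
python3 - <<'E'
from h import *
t=pickle.load(open("top0.pkl","rb"));s=pickle.load(open("scene0.pkl","rb"))
tp=lambda c,h:[ray(t,240+(x+.5)/2.9-.5,190+(y+.5)/2.9-.5,h)[:2] for x,y in c]
sp=lambda x,y:(210+(x+.5)/3.5-.5,190+(y+.5)/3.5-.5)
C=np.array(tp([(67,62),(240,82),(212,299),(34,276)],.02))
T=np.array(tp([(368,205),(522,213),(520,330),(363,320)],.018))
for n,Q in(("comp",C),("tray",T)):
    print(n,Q.round(3).tolist(),"sides",np.linalg.norm(Q-np.roll(Q,-1,0),axis=1).round(3))
# comparator: corners frame coords: c0 = (+x,-y), c1=(-x,-y), c2=(-x,+y), c3=(+x,+y)
L=np.array([(110,-180),(-100,-180),(-100,80),(110,80)])/1000.
def fit(L,Q):
    a=L-L.mean(0);b=Q-Q.mean(0);H=a.T@b;U,S,V=np.linalg.svd(H);r=(U@V).T
    o=Q.mean(0)-r@L.mean(0);return o,r
o,r=fit(L,C);print("comp origin",o,"yaw",np.degrees(np.arctan2(r[1,0],r[0,0])),"resid",np.abs((L@r.T+o)-C).max())
np.savez("comp.npz",o=o,r=r)
print("tray c",T.mean(0))
print("loupe",tp([(285,303)],.03),"in comp",r.T@(np.array(tp([(285,303)],.03))[0]-o))
print("knob scene", ray(s,*sp(465,250),.123),"top",tp([(131,205)],.13), "pred",o)
for n,c in dict(loop=(-.073-.0,0),).items():pass
lp=ray(s,*sp(393,243),.077)[:2];print("loop scene",lp,"comp",r.T@(lp-o))
gz=[ray(s,*sp(391,164),.171)[:2]];print("stem low",r.T@(gz[0]-o))
E
```

```text
comp [[0.69, 0.153], [0.666, -0.049], [0.411, -0.017], [0.437, 0.187]] sides [0.204 0.257 0.205 0.255]
tray [[0.521, -0.197], [0.512, -0.374], [0.377, -0.368], [0.388, -0.189]] sides [0.178 0.135 0.179 0.133]
comp origin [0.50079149 0.06973875] yaw 82.85612165414977 resid 0.0035165650374292534
tray c [ 0.44968198 -0.281969  ]
loupe [array([ 0.40567483, -0.09999208])] in comp [-0.18024205  0.0732703 ]
knob scene [0.49998627 0.068514   0.123     ] top [array([0.49996205, 0.07120799])] pred [0.50079149 0.06973875]
loop scene [ 0.48566307 -0.00505283] comp [-0.07609236  0.00570979]
stem low [-0.07424552  0.00064079]
```

```bash
cat >> h.py <<'E'
c=np.load("comp.npz"); O=np.r_[c["o"],0]; M=np.eye(3); M[:2,:2]=c["r"]
def cw(x,y,z): return O+M@np.array([x,y,z])   # comparator -> world (m)
def ori(tilt,sgn,yaw=0):
    "tool rotation: leaning to comparator -x by tilt deg, jaw axis sgn*ey"
    B=M@R.from_euler("z",yaw,degrees=True).as_matrix();a=np.radians(tilt)
    x=np.sin(a)*B[:,0]-np.cos(a)*B[:,2];y=sgn*B[:,1];return R.from_matrix(np.c_[x,y,np.cross(x,y)])
def plan(st,p,Rt):
    Rc=R.from_quat(st["ee_rot"]);d=np.asarray(p)-st["position"]
    print("rotvec",(Rc.inv()*Rt).as_rotvec().round(3),"shift cur",(Rc.inv().apply(d)*1e3).round(1),"shift after turn",(Rt.inv().apply(d)*1e3).round(1))
E
python3 - <<'E'
from h import *; from workcell import manip
st=manip.read_state();print(R.from_quat(st["ee_rot"]).as_matrix().round(2))
for sg in(1,-1):plan(st,[.45,-.2,.45],ori(40,sg))
E
```

```text
[[-0.    0.44  0.9 ]
 [-0.    0.9  -0.44]
 [-1.   -0.    0.  ]]
rotvec [-1.81  -0.474  0.66 ] shift cur [-216.3 -633.4  492.1] shift after turn [-653.5 -262.7 -440.6]
rotvec [1.19  0.606 0.435] shift cur [-216.3 -633.4  492.1] shift after turn [-653.5  262.7  440.6]
```

```bash
python3 -m creep '[{"tx":-43},{"tx":-43},{"tx":-43},{"tx":-43},{"tx":-43},{"ty":-20,"tz":40},{"ty":-20,"tz":40},{"ty":-20,"tz":40},{"ty":-20,"tz":40},{"ty":-20,"tz":40},{"ty":-20,"tz":40},{"ty":-20,"tz":40},{"ty":-20,"tz":40},{"claw":60}]'
python3 - <<'E'
from h import *; from workcell import manip
st=manip.read_state();print(st["qpos"])
plan(st,[.45,-.2,.45],ori(40,-1))
E
```

```text
[-1.10491993  0.32174013 -0.07010504  1.4515422   0.02261564  1.37080671
 -0.05689841]
rotvec [1.19  0.606 0.435] shift cur [-216.3 -633.4  492.1] shift after turn [-653.5  262.7  440.6]$[0]: bad value
```

```bash
python3 -m creep '[{"ax":0,"ay":0,"az":0,"tx":-43,"ty":0,"tz":0,"claw":87}]'
```

```text
time_s: 0.2
position: [0.2823, 0.5813, 0.2693]
ee_rot: [0.153, 0.69, -0.163, 0.688]
ft_force: [-0.7, 0.7, -0.4]
gripper_width: 0.0869
```

```bash
python3 -m creep '[{"ax":0,"ay":0,"az":0,"tx":-43,"ty":0,"tz":0,"claw":60},{"ax":0,"ay":0,"az":0,"tx":-43,"ty":0,"tz":0,"claw":60},{"ax":0,"ay":0,"az":0,"tx":-43,"ty":0,"tz":0,"claw":60},{"ax":0,"ay":0,"az":0,"tx":-43,"ty":0,"tz":0,"claw":60},{"ax":0,"ay":0,"az":0,"tx":0,"ty":-20,"tz":40,"claw":60},{"ax":0,"ay":0,"az":0,"tx":0,"ty":-20,"tz":40,"claw":60},{"ax":0,"ay":0,"az":0,"tx":0,"ty":-20,"tz":40,"claw":60},{"ax":0,"ay":0,"az":0,"tx":0,"ty":-20,"tz":40,"claw":60},{"ax":0,"ay":0,"az":0,"tx":0,"ty":-20,"tz":40,"claw":60},{"ax":0,"ay":0,"az":0,"tx":0,"ty":-20,"tz":40,"claw":60},{"ax":0,"ay":0,"az":0,"tx":0,"ty":-20,"tz":40,"claw":60},{"ax":0,"ay":0,"az":0,"tx":0,"ty":-20,"tz":40,"claw":60},{"ax":0,"ay":0,"az":0,"tx":0,"ty":0,"tz":0,"claw":60},{"ax":0,"ay":0,"az":0,"tx":0,"ty":0,"tz":0,"claw":60}]'
python3 - <<'E'
from h import *; from workcell import manip
st=manip.read_state();print(st["qpos"])
plan(st,[.45,-.2,.45],ori(40,-1))
E
```

```text
time_s: 1.6
position: [0.5024, 0.3, 0.4482]
ee_rot: [0.159, 0.689, -0.159, 0.689]
ft_force: [-0.0, 0.5, -0.6]
gripper_width: 0.0599
[-0.7043256   0.1711489   0.14691082  1.21495114 -0.02568186  1.75798364
  0.55183981]
rotvec [1.187 0.605 0.433] shift cur [  -1.7 -472.2  172.5] shift after turn [-324.5   10.2  383.9]
```

```bash
python3 -m creep '[{"ax":0,"ay":0,"az":0,"tx":0,"ty":-39,"tz":14,"claw":60},{"ax":0,"ay":0,"az":0,"tx":0,"ty":-39,"tz":14,"claw":60},{"ax":0,"ay":0,"az":0,"tx":0,"ty":-39,"tz":14,"claw":60},{"ax":0,"ay":0,"az":0,"tx":0,"ty":-39,"tz":14,"claw":60},{"ax":0,"ay":0,"az":0,"tx":0,"ty":-39,"tz":14,"claw":60},{"ax":0,"ay":0,"az":0,"tx":0,"ty":-39,"tz":14,"claw":60},{"ax":0,"ay":0,"az":0,"tx":0,"ty":-39,"tz":14,"claw":60},{"ax":0,"ay":0,"az":0,"tx":0,"ty":-39,"tz":14,"claw":60},{"ax":0,"ay":0,"az":0,"tx":0,"ty":-39,"tz":14,"claw":60},{"ax":0,"ay":0,"az":0,"tx":0,"ty":-39,"tz":14,"claw":60},{"ax":0,"ay":0,"az":0,"tx":0,"ty":-39,"tz":14,"claw":60},{"ax":0,"ay":0,"az":0,"tx":0,"ty":-39,"tz":14,"claw":60}]'
python3 -m creep '[{"ax":0.108,"ay":0.055,"az":0.0395,"tx":0,"ty":0,"tz":0,"claw":60},{"ax":0.108,"ay":0.055,"az":0.0395,"tx":0,"ty":0,"tz":0,"claw":60},{"ax":0.108,"ay":0.055,"az":0.0395,"tx":0,"ty":0,"tz":0,"claw":60},{"ax":0.108,"ay":0.055,"az":0.0395,"tx":0,"ty":0,"tz":0,"claw":60},{"ax":0.108,"ay":0.055,"az":0.0395,"tx":0,"ty":0,"tz":0,"claw":60},{"ax":0.108,"ay":0.055,"az":0.0395,"tx":0,"ty":0,"tz":0,"claw":60},{"ax":0.108,"ay":0.055,"az":0.0395,"tx":0,"ty":0,"tz":0,"claw":60},{"ax":0.108,"ay":0.055,"az":0.0395,"tx":0,"ty":0,"tz":0,"claw":60},{"ax":0.108,"ay":0.055,"az":0.0395,"tx":0,"ty":0,"tz":0,"claw":60},{"ax":0.108,"ay":0.055,"az":0.0395,"tx":0,"ty":0,"tz":0,"claw":60},{"ax":0.108,"ay":0.055,"az":0.0395,"tx":0,"ty":0,"tz":0,"claw":60},{"ax":0,"ay":0,"az":0,"tx":0,"ty":0,"tz":0,"claw":60},{"ax":0,"ay":0,"az":0,"tx":0,"ty":0,"tz":0,"claw":60}]'
python3 - <<'E'
from h import *; from workcell import manip
st=manip.read_state();print(st["qpos"])
Rt=ori(40,-1); loop=cw(-.076,.0055,.077); print("loop",loop)
pre=loop-Rt.apply([.12,0,0])
print("pre",pre);plan(st,pre,Rt)
E
```

```text
time_s: 2.8
position: [0.4489, -0.1928, 0.4486]
ee_rot: [0.157, 0.689, -0.157, 0.69]
ft_force: [1.8, -0.6, -0.9]
gripper_width: 0.0603
time_s: 4.1
position: [0.4491, -0.1923, 0.4485]
ee_rot: [0.678, 0.601, -0.315, 0.281]
ft_force: [0.9, -0.4, 0.4]
gripper_width: 0.0602
[ 0.10063026  0.20787407  0.77354219  1.39406329 -0.70837513  2.04108722
  0.59567729]
loop [ 0.48588272 -0.00498727  0.077     ]
pre [ 0.47629016 -0.08152299  0.16892533]
rotvec [ 0.006 -0.001  0.002] shift cur [286.8  13.2  93.3] shift after turn [287.   13.2  92.9]
```

```bash
python3 -m creep '[{"ax":0,"ay":0,"az":0,"tx":29,"ty":1.3,"tz":9.3,"claw":60},{"ax":0,"ay":0,"az":0,"tx":29,"ty":1.3,"tz":9.3,"claw":60},{"ax":0,"ay":0,"az":0,"tx":29,"ty":1.3,"tz":9.3,"claw":60},{"ax":0,"ay":0,"az":0,"tx":29,"ty":1.3,"tz":9.3,"claw":60},{"ax":0,"ay":0,"az":0,"tx":29,"ty":1.3,"tz":9.3,"claw":60},{"ax":0,"ay":0,"az":0,"tx":29,"ty":1.3,"tz":9.3,"claw":60},{"ax":0,"ay":0,"az":0,"tx":28,"ty":1.3,"tz":9.3,"claw":60},{"ax":0,"ay":0,"az":0,"tx":28,"ty":1.3,"tz":9.3,"claw":60},{"ax":0,"ay":0,"az":0,"tx":28,"ty":1.3,"tz":9.3,"claw":60},{"ax":0,"ay":0,"az":0,"tx":28,"ty":1.3,"tz":9.3,"claw":60},{"ax":0,"ay":0,"az":0,"tx":0,"ty":0,"tz":0,"claw":60},{"ax":0,"ay":0,"az":0,"tx":0,"ty":0,"tz":0,"claw":60}]'
python3 - <<'E'
from h import *; from workcell import manip,vision
st=manip.read_state();print(st["qpos"])
Rt=ori(40,-1); loop=cw(-.076,.0055,.077)
plan(st,loop,Rt)
s=vision.snapshot("wrist");pickle.dump(s,open("w1.pkl","wb"))
im=cv2.convertScaleAbs(s["img"],alpha=1.4);cv2.imwrite("pics/w1.png",im)
for n,p in dict(loop=loop,knob=cw(0,0,.123),tcp=st["position"],tip=cw(.015,0,.077),lstart=cw(-.0915,.0055,.077),br=cw(-.015,.033,.095),bl=cw(-.05,.035,.075),bl2=cw(-.05,-.035,.075)).items():print(n,proj(s,p).round(1))
E
```

```text
time_s: 5.3
position: [0.4763, -0.0819, 0.1705]
ee_rot: [0.678, 0.601, -0.315, 0.281]
ft_force: [0.7, -0.0, 0.4]
gripper_width: 0.0602
[-0.0355511   0.25890021  0.67237054  1.90309562 -0.75056152  1.49511552
  0.77313503]
rotvec [ 0.005 -0.001  0.002] shift cur [1.215e+02 1.000e-01 9.000e-01] shift after turn [ 1.215e+02 -1.000e-01  8.000e-01]
loop [319.7 242.2]
knob [329.1 104.2]
tcp [319.  322.4]
tip [327.7 132.5]
lstart [319.5 263.9]
br [280.1 150.1]
bl [277.4 209.1]
bl2 [378.3 209.7]
```

View pics/w1.png

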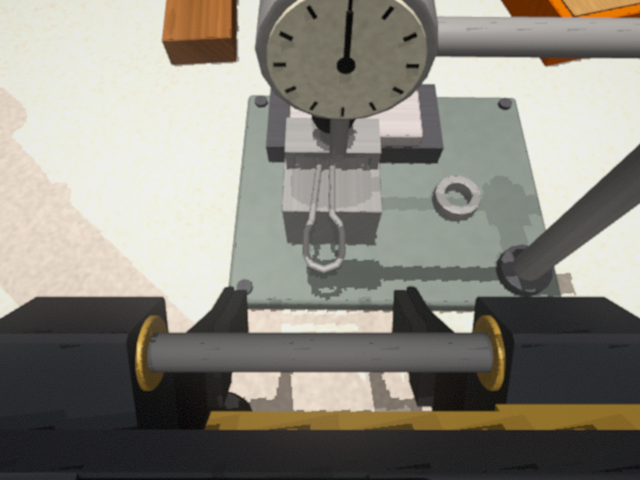

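The wrist view shows the loop at about (324,246), from (305..344, ~220..273), with the block's front corners at (283,212) and (381,212). That is some 5 px right of my prediction. I'll enlarge the crop to fix it.

```bash
python3 - <<'E'
from h import *
s=pickle.load(open("w1.pkl","rb"))
a=cv2.resize(s["img"][150:290,270:400],None,fx=4,fy=4,interpolation=cv2.INTER_CUBIC);cv2.imwrite("pics/w1c.png",cv2.convertScaleAbs(a,alpha=1.6))
E
```

```text
(no output)
```

View pics/w1c.png

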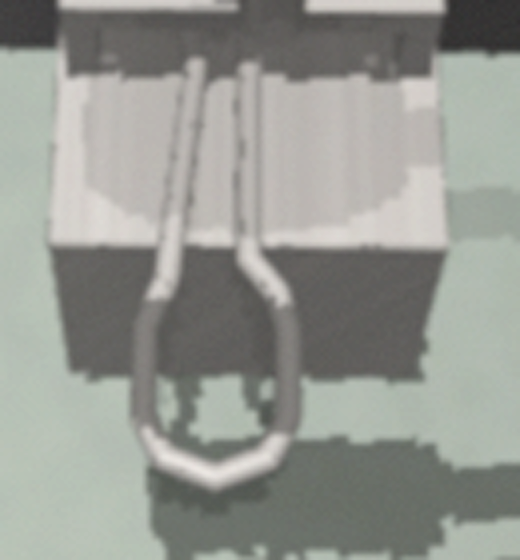

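The crop shows the loop's straight sides at x 146 and 288, y 300 to 425, so I'll aim the grasp at full-image pixel (324.2, 243.5).

```bash
python3 - <<'E'
from h import *; from workcell import manip
s=pickle.load(open("w1.pkl","rb"));st=manip.read_state()
p=ray(s,324.2,243.5,.077);print(p,M.T@(p-O)); plan(st,p,ori(40,-1))
a=ray(s,283,211.5,.075);b=ray(s,381,211.5,.075);print("block front mid",M.T@((a+b)/2-O),np.degrees(np.arctan2(*( (b-a)[[1,0]]))))
E
```

```text
[ 0.48874642 -0.00628178  0.077     ] [-0.07692832  0.00249754  0.077     ]
rotvec [ 0.005 -0.001 -0.   ] shift cur [122.    2.3   1.3] shift after turn [122.    2.4   1.2]
block front mid [-0.05161383 -0.00288513  0.075     ] -6.748385878757453
```

```bash
python3 -m creep '[{"ax":0,"ay":0,"az":0,"tx":20,"ty":2.5,"tz":1,"claw":60},{"ax":0,"ay":0,"az":0,"tx":20,"ty":0,"tz":0,"claw":60},{"ax":0,"ay":0,"az":0,"tx":20,"ty":0,"tz":0,"claw":60},{"ax":0,"ay":0,"az":0,"tx":20,"ty":0,"tz":0,"claw":60},{"ax":0,"ay":0,"az":0,"tx":20,"ty":0,"tz":0,"claw":60},{"ax":0,"ay":0,"az":0,"tx":12,"ty":0,"tz":0,"claw":60},{"ax":0,"ay":0,"az":0,"tx":10,"ty":0,"tz":0,"claw":60},{"ax":0,"ay":0,"az":0,"tx":0,"ty":0,"tz":0,"claw":60},{"ax":0,"ay":0,"az":0,"tx":0,"ty":0,"tz":0,"claw":60}]'
python3 - <<'E'
from h import *; from workcell import manip,vision
st=manip.read_state();print(st["qpos"]);plan(st,[.4887,-.0063,.077],ori(40,-1))
s=vision.snapshot("wrist");pickle.dump(s,open("w2.pkl","wb"))
cv2.imwrite("pics/w2.png",cv2.convertScaleAbs(s["img"],alpha=1.5))
E
```

```text
time_s: 6.25
position: [0.4885, -0.0066, 0.0765]
ee_rot: [0.68, 0.6, -0.316, 0.28]
ft_force: [-0.2, 0.2, -0.4]
gripper_width: 0.0603
[-0.10428338  0.33863577  0.59379578  2.03302513 -0.87819407  1.28907278
  0.8293559 ]
rotvec [ 0.003 -0.001 -0.001] shift cur [-0.2  0.1 -0.5] shift after turn [-0.2  0.1 -0.5]
```

View pics/w2.png

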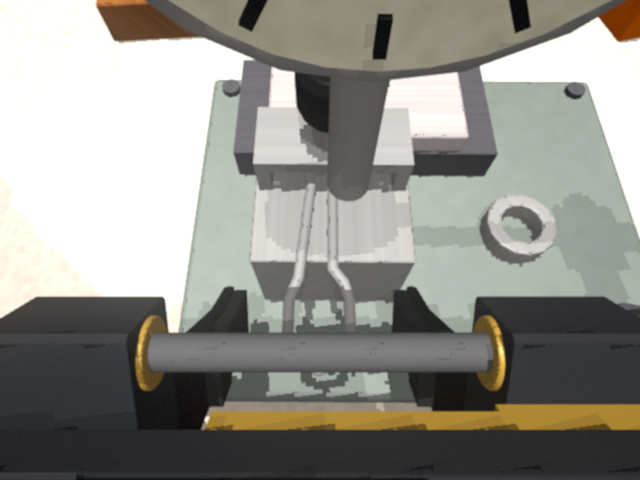

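The loop sits midway between the fingertips, near (320,335), so I'll close.

```bash
python3 -m creep '[{"ax":0,"ay":0,"az":0,"tx":0,"ty":0,"tz":0,"claw":20},{"ax":0,"ay":0,"az":0,"tx":0,"ty":0,"tz":0,"claw":15},{"ax":0,"ay":0,"az":0,"tx":0,"ty":0,"tz":0,"claw":15},{"ax":0,"ay":0,"az":0,"tx":0,"ty":0,"tz":0,"claw":15},{"ax":0,"ay":0,"az":0,"tx":0,"ty":0,"tz":0,"claw":15},{"ax":0,"ay":0,"az":0,"tx":0,"ty":0,"tz":0,"claw":15}]'
```

```text
time_s: 6.9
position: [0.488, -0.0059, 0.0759]
ee_rot: [0.68, 0.6, -0.316, 0.28]
ft_force: [0.1, 0.3, -0.2]
gripper_width: 0.0274
```

```bash
python3 -m creep '[{"ax":0,"ay":0,"az":0,"tx":-2.57,"ty":0,"tz":3.06,"claw":15},{"ax":0,"ay":0,"az":0,"tx":-2.57,"ty":0,"tz":3.06,"claw":15},{"ax":0,"ay":0,"az":0,"tx":-2.57,"ty":0,"tz":3.06,"claw":15}]';python3 -m creep '[{"ax":0,"ay":0,"az":0,"tx":-3.2,"ty":0,"tz":3.83,"claw":15},{"ax":0,"ay":0,"az":0,"tx":-3.2,"ty":0,"tz":3.83,"claw":15},{"ax":0,"ay":0,"az":0,"tx":-3.2,"ty":0,"tz":3.83,"claw":15},{"ax":0,"ay":0,"az":0,"tx":-3.2,"ty":0,"tz":3.83,"claw":15}]'; python3 -m creep '[{"ax":0,"ay":0,"az":0,"tx":-3.2,"ty":0,"tz":3.83,"claw":15},{"ax":0,"ay":0,"az":0,"tx":-3.2,"ty":0,"tz":3.83,"claw":15},{"ax":0,"ay":0,"az":0,"tx":0,"ty":0,"tz":0,"claw":15}]'
```

```text
time_s: 7.2
position: [0.4859, -0.0145, 0.0765]
ee_rot: [0.679, 0.602, -0.314, 0.278]
ft_force: [3.2, 13.0, -1.3]
gripper_width: 0.0274
time_s: 7.6
position: [0.4842, -0.0388, 0.0758]
ee_rot: [0.68, 0.6, -0.316, 0.28]
ft_force: [0.0, 0.5, -0.9]
gripper_width: 0.0268
time_s: 7.9
position: [0.4829, -0.0489, 0.0757]
ee_rot: [0.68, 0.599, -0.316, 0.28]
ft_force: [-0.4, -0.4, -0.6]
gripper_width: 0.0268
```

```bash
python3 -m creep '[{"ax":0,"ay":0,"az":0,"tx":-10.3,"ty":0,"tz":12.3,"claw":15},{"ax":0,"ay":0,"az":0,"tx":-10.3,"ty":0,"tz":12.3,"claw":15},{"ax":0,"ay":0,"az":0,"tx":-10.3,"ty":0,"tz":12.3,"claw":15},{"ax":0,"ay":0,"az":0,"tx":-10.3,"ty":0,"tz":12.3,"claw":15},{"ax":0,"ay":0,"az":0,"tx":-10.3,"ty":0,"tz":12.3,"claw":15},{"ax":0,"ay":0,"az":0,"tx":-10.3,"ty":0,"tz":12.3,"claw":15},{"ax":0,"ay":0,"az":0,"tx":0,"ty":0,"tz":0,"claw":15}]'
python3 - <<'E'
from h import *; from workcell import manip,vision
st=manip.read_state();print(st["qpos"]);plan(st,[.452,-.325,.1],ori(40,-1))
s=vision.snapshot("wrist");pickle.dump(s,open("w3.pkl","wb"))
cv2.imwrite("pics/w3.png",cv2.convertScaleAbs(s["img"],alpha=1.4))
E
```

```text
time_s: 8.6
position: [0.4707, -0.1464, 0.0752]
ee_rot: [0.68, 0.599, -0.317, 0.28]
ft_force: [-0.5, -0.8, -0.6]
gripper_width: 0.0273
[ 0.10725979  0.48138473  0.66310228  1.88240042 -0.82692222  1.46512232
  1.00427849]
rotvec [-0.001  0.001 -0.002] shift cur [-134.3    4.1  121.7] shift after turn [-134.4    3.7  121.6]
```

View pics/w3.png

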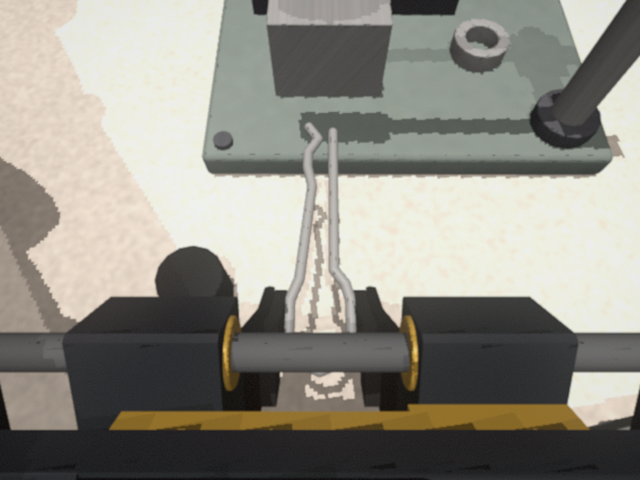

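The clip is out and held straight between the jaws, with its tip at (333,132). Next I'll carry it over the tray.

```bash
python3 -m creep '[{"ax":0,"ay":0,"az":0,"tx":-13.4,"ty":-0.6,"tz":12.1,"claw":15},{"ax":0,"ay":0,"az":0,"tx":-13.4,"ty":-0.6,"tz":12.1,"claw":15},{"ax":0,"ay":0,"az":0,"tx":-13.4,"ty":-0.6,"tz":12.1,"claw":15},{"ax":0,"ay":0,"az":0,"tx":-13.4,"ty":-0.6,"tz":12.1,"claw":15},{"ax":0,"ay":0,"az":0,"tx":-13.4,"ty":-0.6,"tz":12.1,"claw":15},{"ax":0,"ay":0,"az":0,"tx":-13.4,"ty":-0.6,"tz":12.1,"claw":15},{"ax":0,"ay":0,"az":0,"tx":-13.4,"ty":-0.6,"tz":12.1,"claw":15},{"ax":0,"ay":0,"az":0,"tx":-13.4,"ty":-0.6,"tz":12.1,"claw":15},{"ax":0,"ay":0,"az":0,"tx":-13.4,"ty":-0.6,"tz":12.1,"claw":15},{"ax":0,"ay":0,"az":0,"tx":-13.4,"ty":-0.6,"tz":12.1,"claw":15},{"ax":0,"ay":0,"az":0,"tx":0,"ty":0,"tz":0,"claw":15},{"ax":0,"ay":0,"az":0,"tx":0,"ty":0,"tz":0,"claw":15}]'
python3 - <<'E'
from h import *; from workcell import manip,vision
st=manip.read_state();print(st["qpos"]);plan(st,[.442,-.324,.024],ori(40,-1))
s=vision.snapshot("top");pickle.dump(s,open("t2.pkl","wb"))
w=vision.snapshot("wrist");a=cv2.resize(s["img"][200:360,330:490],None,fx=3,fy=3,interpolation=cv2.INTER_CUBIC)
b=cv2.resize(w["img"],(400,300))
im=np.zeros((480,800,3),np.uint8);im[:,:400]=a[:,:400];im[:300,400:]=b
cv2.imwrite("pics/t2.png",cv2.convertScaleAbs(im,alpha=1.4))
E
```

```text
time_s: 9.85
position: [0.4427, -0.3203, 0.0999]
ee_rot: [0.68, 0.6, -0.316, 0.28]
ft_force: [0.2, 1.2, -0.7]
gripper_width: 0.027
[ 0.38055955  0.66974689  0.70374971  1.58076861 -0.78383259  1.70264895
  1.14708602]
rotvec [ 0.001 -0.002 -0.   ] shift cur [55.7 -0.3 51.8] shift after turn [55.8 -0.2 51.7]
```

View pics/t2.png

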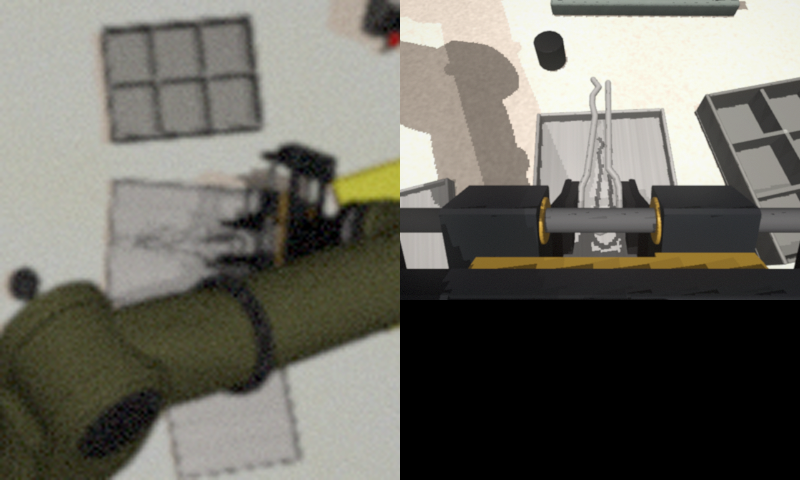

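The clip is over the middle of the plain tray (left half, around (170,240)). I'll descend now.

```bash
python3 -m creep '[{"ax":0,"ay":0,"az":0,"tx":10,"ty":0,"tz":9.5,"claw":15},{"ax":0,"ay":0,"az":0,"tx":10,"ty":0,"tz":9.5,"claw":15},{"ax":0,"ay":0,"az":0,"tx":10,"ty":0,"tz":9,"claw":15},{"ax":0,"ay":0,"az":0,"tx":10,"ty":0,"tz":9,"claw":15},{"ax":0,"ay":0,"az":0,"tx":8,"ty":0,"tz":7.5,"claw":15},{"ax":0,"ay":0,"az":0,"tx":5,"ty":0,"tz":4.5,"claw":15},{"ax":0,"ay":0,"az":0,"tx":3,"ty":0,"tz":2.5,"claw":15},{"ax":0,"ay":0,"az":0,"tx":0,"ty":0,"tz":0,"claw":15},{"ax":0,"ay":0,"az":0,"tx":0,"ty":0,"tz":0,"claw":15}]'
```

```text
time_s: 10.85
position: [0.4429, -0.3234, 0.0245]
ee_rot: [0.68, 0.6, -0.316, 0.28]
ft_force: [0.1, -0.3, -0.5]
gripper_width: 0.0272
```

```bash
python3 -m creep '[{"ax":0,"ay":0,"az":0,"tx":0,"ty":0,"tz":0,"claw":45},{"ax":0,"ay":0,"az":0,"tx":0,"ty":0,"tz":0,"claw":45},{"ax":0,"ay":0,"az":0,"tx":0,"ty":0,"tz":0,"claw":45},{"ax":0,"ay":0,"az":0,"tx":0,"ty":0,"tz":0,"claw":45},{"ax":0,"ay":0,"az":0,"tx":0,"ty":0,"tz":0,"claw":45},{"ax":0,"ay":0,"az":0,"tx":-15,"ty":0,"tz":0,"claw":45},{"ax":0,"ay":0,"az":0,"tx":-25,"ty":0,"tz":0,"claw":45},{"ax":0,"ay":0,"az":0,"tx":-35,"ty":0,"tz":0,"claw":45},{"ax":0,"ay":0,"az":0,"tx":-35,"ty":0,"tz":0,"claw":45},{"ax":0,"ay":0,"az":0,"tx":0,"ty":0,"tz":0,"claw":60},{"ax":0,"ay":0,"az":0,"tx":0,"ty":0,"tz":0,"claw":60}]'
python3 - <<'E'
from h import *; from workcell import manip,vision
st=manip.read_state();print(st["qpos"]);plan(st,[.503,-.10,.45],ori(0,-1))
s=vision.snapshot("wrist");pickle.dump(s,open("w4.pkl","wb"))
cv2.imwrite("pics/w4.png",cv2.convertScaleAbs(s["img"],alpha=1.4))
E
```

```text
time_s: 11.95
position: [0.4335, -0.3948, 0.1091]
ee_rot: [0.68, 0.599, -0.316, 0.281]
ft_force: [-0.4, 1.9, -0.9]
gripper_width: 0.0537
[ 0.50117079  0.76511307  0.70435671  1.41070977 -0.7865349   1.79713362
  1.18002888]
rotvec [ 0.001 -0.698 -0.002] shift cur [ -67.6   33.1 -449.7] shift after turn [-340.9   32.3 -301.2]
```

View pics/w4.png

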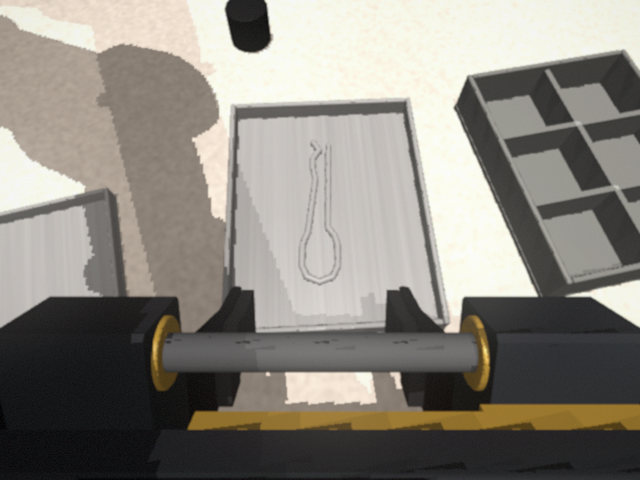

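The clip lies flat in the middle of the tray, with its loop at (320,257) and tip at (328,148). Next is the knob: rise, turn upright and move over it.

```bash
python3 -m creep '[{"ax":0,"ay":0,"az":0,"tx":-32,"ty":0,"tz":-27,"claw":60},{"ax":0,"ay":0,"az":0,"tx":-32,"ty":0,"tz":-27,"claw":60},{"ax":0,"ay":0,"az":0,"tx":-32,"ty":0,"tz":-27,"claw":60},{"ax":0,"ay":0,"az":0,"tx":-32,"ty":0,"tz":-27,"claw":60},{"ax":0,"ay":0,"az":0,"tx":-32,"ty":0,"tz":-27,"claw":60},{"ax":0,"ay":0,"az":0,"tx":-32,"ty":0,"tz":-27,"claw":60},{"ax":0,"ay":0,"az":0,"tx":-32,"ty":0,"tz":-27,"claw":60},{"ax":0,"ay":0,"az":0,"tx":-32,"ty":0,"tz":-27,"claw":60},{"ax":0,"ay":-0.14,"az":0,"tx":0,"ty":0,"tz":0,"claw":60},{"ax":0,"ay":-0.14,"az":0,"tx":0,"ty":0,"tz":0,"claw":60},{"ax":0,"ay":-0.14,"az":0,"tx":0,"ty":0,"tz":0,"claw":60},{"ax":0,"ay":-0.14,"az":0,"tx":0,"ty":0,"tz":0,"claw":60},{"ax":0,"ay":-0.138,"az":0,"tx":0,"ty":0,"tz":0,"claw":60},{"ax":0,"ay":0,"az":0,"tx":0,"ty":0,"tz":0,"claw":60},{"ax":0,"ay":0,"az":0,"tx":0,"ty":0,"tz":0,"claw":60}]'
python3 - <<'E'
from h import *; from workcell import manip,vision
st=manip.read_state();print(st["qpos"]);k=cw(-.0015,-.0028,.40);print(k);plan(st,k,ori(0,-1))
E
```

```text
time_s: 13.5
position: [0.4372, -0.3898, 0.3542]
ee_rot: [0.527, 0.489, -0.525, 0.456]
ft_force: [-1.1, -0.9, 0.1]
gripper_width: 0.0601
[ 7.34587001e-01  1.91315680e-01 -5.41425769e-02  1.37421346e+00
 -5.96824929e-04  1.62112478e+00  5.73951154e-01]
[0.50338321 0.06790218 0.4       ]
rotvec [ 0.017 -0.033  0.032] shift cur [ -30.8   15.6 -463.5] shift after turn [ -45.8    8.8 -462.4]
```

```bash
python3 -m creep '[{"ax":0.017,"ay":-0.033,"az":0.032,"tx":0,"ty":0,"tz":0,"claw":60},{"ax":0,"ay":0,"az":0,"tx":-15,"ty":0.7,"tz":-38.5,"claw":60},{"ax":0,"ay":0,"az":0,"tx":-15,"ty":0.7,"tz":-38.5,"claw":60},{"ax":0,"ay":0,"az":0,"tx":-15,"ty":0.7,"tz":-38.5,"claw":60},{"ax":0,"ay":0,"az":0,"tx":0,"ty":0.7,"tz":-38.5,"claw":60},{"ax":0,"ay":0,"az":0,"tx":0,"ty":0.7,"tz":-38.5,"claw":60},{"ax":0,"ay":0,"az":0,"tx":0,"ty":0.7,"tz":-38.5,"claw":60},{"ax":0,"ay":0,"az":0,"tx":0,"ty":0.7,"tz":-38.5,"claw":60},{"ax":0,"ay":0,"az":0,"tx":0,"ty":0.7,"tz":-38.5,"claw":60},{"ax":0,"ay":0,"az":0,"tx":0,"ty":0.7,"tz":-38.5,"claw":60},{"ax":0,"ay":0,"az":0,"tx":0,"ty":0.7,"tz":-38.5,"claw":60},{"ax":0,"ay":0,"az":0,"tx":0,"ty":0.7,"tz":-38.5,"claw":60},{"ax":0,"ay":0,"az":0,"tx":0,"ty":0.7,"tz":-38.5,"claw":60},{"ax":0,"ay":0,"az":0,"tx":0,"ty":0,"tz":0,"claw":60},{"ax":0,"ay":0,"az":0,"tx":0,"ty":0,"tz":0,"claw":60}]'
python3 - <<'E'
from h import *; from workcell import manip,vision
st=manip.read_state();print(st["qpos"]);k=cw(-.0015,-.0028,.20);plan(st,k,ori(0,-1))
s=vision.snapshot("wrist");pickle.dump(s,open("w5.pkl","wb"))
cv2.imwrite("pics/w5.png",cv2.convertScaleAbs(s["img"],alpha=1.4))
print("knob top pred",proj(s,cw(0,0,.135)),"tcp",proj(s,st["position"]))
m=(cv2.cvtColor(s["img"],cv2.COLOR_BGR2GRAY)<35).astype(np.uint8);n,l,q,ce=cv2.connectedComponentsWithStats(m)
for i in range(1,n):
    if 200<q[i,4]<8000: print(q[i],ce[i].round(1))
E
```

```text
time_s: 15.0
position: [0.5041, 0.0649, 0.3974]
ee_rot: [-0.53, -0.467, 0.532, -0.467]
ft_force: [-0.9, -0.8, -0.4]
gripper_width: 0.0599
[ 0.30162295  0.01011552 -0.48343113  1.48803718  0.00521065  1.64757463
 -0.30906535]
rotvec [-0.003  0.001  0.003] shift cur [197.4  -0.6  -3.2] shift after turn [197.4  -1.1  -2.9]
knob top pred [316.22541551 199.10563879] tcp [318.78224994 323.29218998]
[306 183  28  31 634] [319.5 198.2]
[ 394  297   95   45 1150] [423.8 322.8]
[188 307  59  27 926] [221.7 323.2]
```

View pics/w5.png

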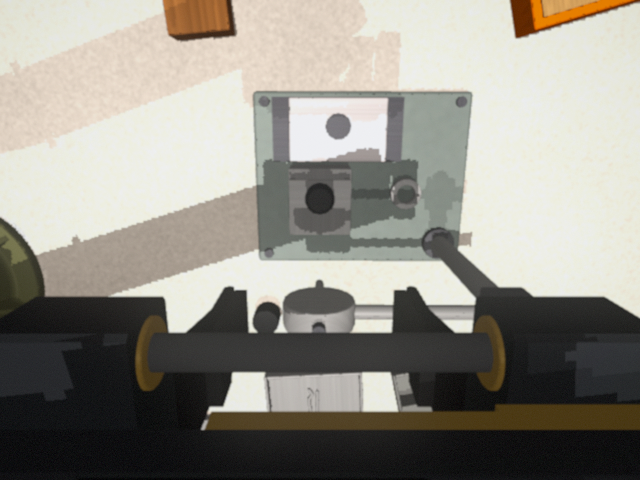

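The knob is at (319.5,198) in the wrist view. The gauge shows at (319,310), to the comparator's -x side and clear of it.

```bash
python3 - <<'E'
from h import *; from workcell import manip
s=pickle.load(open("w5.pkl","rb"));st=manip.read_state()
print("cam in tool mm",tool(st,s["cam_to_world"][:3,3]).round(0))
for h in(.130,.135):
    p=ray(s,319.5,198.2,h);print(p,M.T@(p-O))
p=ray(s,319.5,198.2,.133);p[2]=.116;plan(st,p,ori(0,-1))
E
```

```text
cam in tool mm [-151.    0.  -75.]
[0.50396268 0.06939783 0.13      ] [ 5.60977340e-05 -3.18896912e-03  1.30000000e-01]
[0.50408744 0.07022089 0.135     ] [ 0.00088829 -0.00321041  0.135     ]
rotvec [-0.005  0.002  0.002] shift cur [281.5  -0.3  -6.6] shift after turn [281.5  -0.9  -6.1]
```

```bash
python3 -m creep '[{"ax":0,"ay":0,"az":0,"tx":30,"ty":-0.5,"tz":-5.5,"claw":60},{"ax":0,"ay":0,"az":0,"tx":35,"ty":0,"tz":0,"claw":60},{"ax":0,"ay":0,"az":0,"tx":35,"ty":0,"tz":0,"claw":60},{"ax":0,"ay":0,"az":0,"tx":35,"ty":0,"tz":0,"claw":60},{"ax":0,"ay":0,"az":0,"tx":35,"ty":0,"tz":0,"claw":60},{"ax":0,"ay":0,"az":0,"tx":30,"ty":0,"tz":0,"claw":60},{"ax":0,"ay":0,"az":0,"tx":25,"ty":0,"tz":0,"claw":60},{"ax":0,"ay":0,"az":0,"tx":0,"ty":0,"tz":0,"claw":60}]'
python3 - <<'E'
from h import *; from workcell import manip
st=manip.read_state();plan(st,[.504,.0698,.116],ori(0,-1))
E
```

```text
time_s: 15.85
position: [0.5015, 0.0679, 0.1696]
ee_rot: [-0.529, -0.467, 0.534, -0.465]
ft_force: [-0.6, 0.8, 0.1]
gripper_width: 0.0598
rotvec [-0.006  0.004  0.007] shift cur [53.6  2.6 -2.4] shift after turn [53.6  2.2 -2.2]
```

```bash
python3 -m creep '[{"ax":0,"ay":0,"az":0,"tx":15,"ty":2,"tz":-2,"claw":60},{"ax":0,"ay":0,"az":0,"tx":15,"ty":0,"tz":0,"claw":60},{"ax":0,"ay":0,"az":0,"tx":14,"ty":0,"tz":0,"claw":60},{"ax":0,"ay":0,"az":0,"tx":9,"ty":0,"tz":0,"claw":60},{"ax":0,"ay":0,"az":0,"tx":0,"ty":0,"tz":0,"claw":60},{"ax":0,"ay":0,"az":0,"tx":0,"ty":0,"tz":0,"claw":60}]'
python3 -m creep '[{"ax":0,"ay":0,"az":0,"tx":0,"ty":0,"tz":0,"claw":20},{"ax":0,"ay":0,"az":0,"tx":0,"ty":0,"tz":0,"claw":20},{"ax":0,"ay":0,"az":0,"tx":0,"ty":0,"tz":0,"claw":20},{"ax":0,"ay":0,"az":0,"tx":0,"ty":0,"tz":0,"claw":20},{"ax":0,"ay":0,"az":0,"tx":0,"ty":0,"tz":0,"claw":20},{"ax":0,"ay":0,"az":0,"tx":0,"ty":0,"tz":0,"claw":20}]'
```

```text
time_s: 16.45
position: [0.5066, 0.0726, 0.1209]
ee_rot: [-0.53, -0.466, 0.531, -0.468]
ft_force: [-0.2, 0.7, -0.4]
gripper_width: 0.06
time_s: 17.05
position: [0.5041, 0.073, 0.1205]
ee_rot: [-0.529, -0.468, 0.532, -0.467]
ft_force: [-6.9, 0.7, 5.0]
gripper_width: 0.0293
```

```bash
python3 -m creep '[{"ax":0,"ay":0,"az":0,"tx":-4,"ty":0,"tz":0,"claw":20},{"ax":0,"ay":0,"az":0,"tx":-4,"ty":0,"tz":0,"claw":20},{"ax":0,"ay":0,"az":0,"tx":-4,"ty":0,"tz":0,"claw":20},{"ax":0,"ay":0,"az":0,"tx":-4,"ty":0,"tz":0,"claw":20},{"ax":0,"ay":0,"az":0,"tx":-4,"ty":0,"tz":0,"claw":20}]'
python3 -m creep '[{"ax":0,"ay":0,"az":0,"tx":-3,"ty":0,"tz":0,"claw":20},{"ax":0,"ay":0,"az":0,"tx":-2,"ty":0,"tz":0,"claw":20},{"ax":0,"ay":0,"az":0,"tx":0,"ty":0,"tz":0,"claw":20}]'
```

```text
time_s: 17.55
position: [0.5041, 0.0729, 0.1396]
ee_rot: [-0.529, -0.468, 0.532, -0.467]
ft_force: [-5.2, 1.4, -5.8]
gripper_width: 0.0288
time_s: 17.85
position: [0.5041, 0.0729, 0.1449]
ee_rot: [-0.529, -0.468, 0.532, -0.467]
ft_force: [-6.8, 0.4, -2.9]
gripper_width: 0.0292
```

```bash
python3 -m creep '[{"ax":0,"ay":0,"az":0,"tx":-1,"ty":0,"tz":0,"claw":20},{"ax":0,"ay":0,"az":0,"tx":-1,"ty":0,"tz":0,"claw":20},{"ax":0,"ay":0,"az":0,"tx":0,"ty":0,"tz":0,"claw":20}]'
python3 -m creep '[{"ax":0,"ay":0,"az":0,"tx":-0.7,"ty":0,"tz":0,"claw":20},{"ax":0,"ay":0,"az":0,"tx":0,"ty":0,"tz":0,"claw":20}]'
```

```text
time_s: 18.15
position: [0.5041, 0.0729, 0.1458]
ee_rot: [-0.529, -0.468, 0.532, -0.467]
ft_force: [-5.6, 2.9, -12.6]
gripper_width: 0.0292
time_s: 18.35
position: [0.5041, 0.0729, 0.1459]
ee_rot: [-0.529, -0.468, 0.532, -0.467]
ft_force: [-5.1, 3.0, -22.0]
gripper_width: 0.0287
```

The pin is at its stop: the force rises to 22 N with no further travel after 25.4 mm. I'll release, back off upward and check.

```bash
python3 -m creep '[{"ax":0,"ay":0,"az":0,"tx":1.5,"ty":0,"tz":0,"claw":20},{"ax":0,"ay":0,"az":0,"tx":0,"ty":0,"tz":0,"claw":60},{"ax":0,"ay":0,"az":0,"tx":0,"ty":0,"tz":0,"claw":60},{"ax":0,"ay":0,"az":0,"tx":0,"ty":0,"tz":0,"claw":60},{"ax":0,"ay":0,"az":0,"tx":0,"ty":0,"tz":0,"claw":60},{"ax":0,"ay":0,"az":0,"tx":-15,"ty":0,"tz":0,"claw":60},{"ax":0,"ay":0,"az":0,"tx":-30,"ty":0,"tz":0,"claw":60},{"ax":0,"ay":0,"az":0,"tx":-35,"ty":0,"tz":0,"claw":60},{"ax":0,"ay":0,"az":0,"tx":-35,"ty":0,"tz":0,"claw":60},{"ax":0,"ay":0,"az":0,"tx":-35,"ty":0,"tz":0,"claw":60},{"ax":0,"ay":0,"az":0,"tx":-35,"ty":0,"tz":0,"claw":60},{"ax":0,"ay":0,"az":0,"tx":-35,"ty":0,"tz":0,"claw":60},{"ax":0,"ay":0,"az":0,"tx":0,"ty":0,"tz":0,"claw":60},{"ax":0,"ay":0,"az":0,"tx":0,"ty":0,"tz":0,"claw":60}]'
python3 - <<'E'
from h import *; from workcell import manip,vision
s=vision.snapshot("scene");w=vision.snapshot("wrist")
W=cloud(w);print("knob top z now",np.nanmedian(W[190:203,312:326,2]) , "tcp",manip.read_state()["position"])
W0=cloud(pickle.load(open("w5.pkl","rb")));print("before",np.nanmedian(W0[193:203,314:325,2]))
a=cv2.resize(s["img"][180:350,210:400],None,fx=3.2,fy=3.2,interpolation=cv2.INTER_CUBIC)
b=cv2.resize(w["img"][150:330,220:420],None,fx=.95,fy=.95)
im=np.zeros((544,800,3),np.uint8);im[:,:608]=a[:544];im[:b.shape[0],608:608+b.shape[1]]=b
cv2.imwrite("pics/fin.png",cv2.convertScaleAbs(im,alpha=1.5))
E
```

```text
time_s: 19.75
position: [0.5068, 0.0734, 0.3691]
ee_rot: [0.531, 0.465, -0.53, 0.469]
ft_force: [-0.1, -0.8, -0.8]
gripper_width: 0.06
knob top z now 0.09479116330021453 tcp [0.50587093 0.07307701 0.36654544]
before 0.13464015674470559
```

View pics/fin.png

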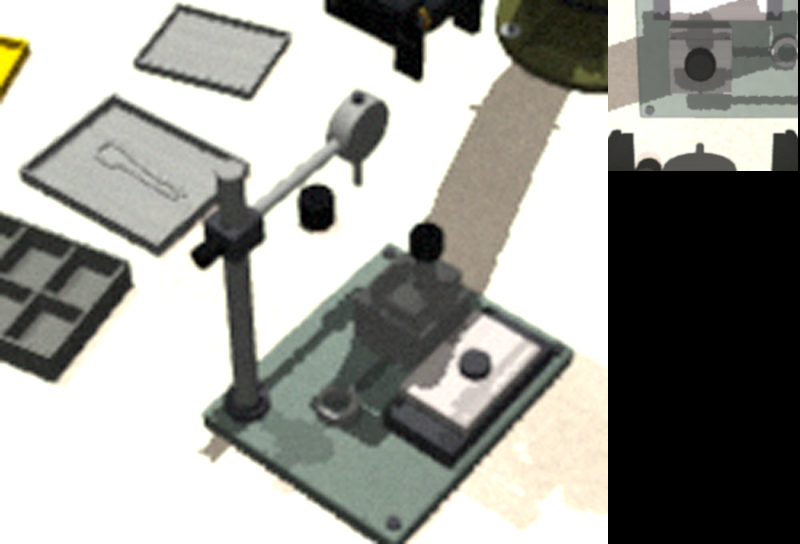

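The picture shows the clip in the tray at about (140,165) and the knob standing well above the bridge at (427,243). My depth window missed the knob, which is now near wrist pixel (317,217), so I'll re-measure there before handing in.

```bash
python3 - <<'E'
from h import *; from workcell import manip,vision
w=vision.snapshot("wrist");W=cloud(w);z=np.nanmedian(W[212:223,311:323,2]);print("knob top z",z)
st=manip.read_state();print(st["ft_force"],np.abs(st["qd"]).max())
if z>.156: manip.close_job();print("handed in",st["time_s"])
E
```

```text
knob top z 0.1596479405089532
[ 0.3529234  -0.39589338  0.7309527 ] 0.008031354189160532
the job is handed in; nothing more can be done
handed in 19.9
```

The job is done and was handed in at 19.9 s; the interface gives no verdict.

- **Clip:** I gripped its loop at a 40° lean, well below the gauge stem, and pulled it straight out. The pull peaked at about 13 N. I laid it in the larger plain grey tray. The last picture shows the whole clip lying flat inside the walls.
- **Lock pin:** I pulled the knob up until it hit its stop, with 25.4 mm of travel and the force rising to 22 N. Then I let go. Knob top measured 0.135 m before and 0.160 m after, so the pin stayed up by about 25 mm.
- **Rest of the bench:** The gripper ended about 0.2 m above the knob, with no contact force. The last picture shows no visible shift of the loupe, sorting box or setting ring. The screwdriver, bottle, mug and gauge block case were outside it, so I did not check those by eye. No force reading pointed to a touch on the gauge.

**Checks that disagreed:**
- The wrist camera put the comparator about 3 mm off the overhead estimate, so I used the wrist view for both grasps.
- My first knob-height check after release read 0.095 m because the sampling window missed the knob and hit the bridge. I measured again before handing in.

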